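Set the glaze tests onto the kiln shelf in order

ROBOT

A 6-joint arm with a two-finger parallel gripper is mounted at the origin on the work surface. World frame = base frame: x ahead of the robot, y to its left, z up, the work surface at z = 0. Lengths are in m, angles in rad, forces in N, time in s.
With the tool pointing down it reaches from about 0.25 to 0.725 m from the base axis. Payload 4 kg.
Tool frame: the origin (TCP) lies on the centre line of the jaws, within the pads' length; the fingertips stand ahead of it and the grasp point (between the pads) lies 3 mm ahead of it (bot.tcp_to_tips is the z of the fingertips in the tool frame, in m); z points along the fingers, y is the line along which they close (so a half turn about z gives the same grasp; the last joint's range is limited). The gripper opens to 85 mm and grips with 20 to 120 N. Pads are 22 mm wide; open, the fingers measure 114 mm over their backs; the gripper's body (76 mm by 85 mm) begins 54 mm behind the grasp point. The pads swing forward as they close: fully open they stand 13 mm farther back than shut.
Start: joints at [1.286, 0.241, 0.005, 1.335, 0, 1.571], TCP at [0.14, 0.48, 0.253] pointing down, gripper open.
Joint ranges: [-2.72, 2.72], [-1.05, 1.87], [-1.09, 1.28], [-1.99, 2.15], [-1.42, 1.44], [-3.14, 3.14]. Speed limits (rad/s): [2.79, 2.79, 3.14, 3.14, 3.14, 3.14].

INTERFACE

Orientations are given as a unit quaternion [x, y, z, w].
In Python, from workcell import telemetry, camera, camera_params, ticket, boxes_of, cut_out, spot_point, bot gives the robot as it stands.
- The arm moves only by the shell command python3 -m creep 'ROWS'. ROWS is text: rows parted by semicolons, each of 5 numbers parted by spaces: the opening, from 0 (shut) to 1 (fully open), then the shift along the tool's x, y, z in units of 150 mm (1.0 is 150 mm), then the turn about the tool's z in units of 180 degrees (1.0 is 180 degrees). In form: claw x y z turn; .... A call has 1 to 12 rows; each row is the pose to reach, as a shift and turn from the pose commanded when the call began, along the tool's axes at that moment, turning the shorter way round; what a row does not reach only later rows make up. A row lasts 1/8 s, in which the tool goes at most 62.5 mm and 10.7 degrees, less where a joint would pass 70% of its speed; a pose out of reach is approached as far as the arm can. A call with a number of a shift or a turn outside -1 to 1 is refused whole. A call with a gripper value outside its range is refused whole. The fingers move at their own pace and stop on an object; the grip force is fixed at half the most. Time passes only in rows, so rows that repeat a pose let the fingers close. It gives the time, the measured TCP pose, the force, the opening and the grip force at its end, in the units of the state.
- telemetry.get_obs(): the state, without advancing time (a new reading comes with each control period).
- camera(name): name is "side" or "top"; returns the picture (480x640x3 uint8, red, green, blue); there is no depth.
- camera_params(name): a dict with "camera_matrix" (3x3 intrinsics, pixels), "k1" (the pictures are not rectified: a ray, as slopes to the right and down, at radius r is drawn at 1 + k1 r^2 times it, then the intrinsics apply), "eye" and "attitude" of the camera in the world. Camera axes: x right, y down, z forward; pixel columns grow to the right and rows downward; lengths in m; the calibration is good to about 2 mm. A picture is of the moment at which its call begins. camera_params takes no time and is no camera call.
- ticket.job_done(): hands the job in; it is judged then, once.
Trained networks look in the newest picture that a camera, given by its name, has taken for a name from the list of things; names that differ only in an ending like _2 or _b are one class to them, and where a whole thing is asked for, a point or a joint stands for the part that bears it (a point fixed in the world has none). Each returns a list of dicts, best first, with "conf" (0 to 1); they miss things now and then, are a little off and sometimes report something else, mostly with a low value. They report only what shows in the picture. A call takes as long as a camera call.
- boxes_of(thing, camera): "at" ([x, y, z] in m, in world coordinates, good to about 4 mm: the middle of the surface that is visible of it).
- cut_out(thing, camera): "pixels" (480x640 bool, what is visible of it).
- spot_point(thing, camera): "at" ([x, y, z] in m, in world coordinates, good to about 4 mm: a listed point, or the origin of a listed thing).
The state is a dict: "clock": time; "joint_pos": joint angles; "joint_vel": joint speeds; "tau": joint torques, N m; "eef_pos": TCP position; "tool_rot": TCP orientation; "ft_force": force on the tool from outside, world axes, zero at the start; "ft_torque": the same for the moment, N m; "grip_width": finger opening in m; "grasp_force": force on a finger pad.
Only numpy, scipy, OpenCV 4.12 (cv2) and the standard library are available. Lean on these libraries where they do the work, as an engineer would, in place of code of your own. Each camera call takes 0.05 s, during which the arm holds its last target. There are 200 camera calls.

TASK

Move the four glazed test pieces (tumbler, tea bowl, bud vase, owl) from the bats on the wooden drying rack onto the kiln shelf, one standing upright and centred on each clay cookie. Keep them in the same order along the row, left to right, as they stand on the rack, because the firing log tells them apart by place only. The glaze is raw and the clay brittle: set each piece down rather than letting it drop, and knock none over.

Things in the scene. Friction and masses are not known exactly. Their poses are not given: they have to be found in the camera images.
- tumbler: Tall, slim, straight open beaker of dry-glazed clay, the same dull grey as the other three pieces: 105 mm high, 48 mm wide low down and 50 mm at the open rim, wall 4 mm. 0.15 to 0.3 kg. Origin: centre of its underside (z up). Round, so any yaw will do. Grip across the outside, about 70 mm up.
- bowl: Low open tea bowl of the same grey: 48 mm high, foot 42 mm wide, sides nearly upright above 17 mm and 62 to 66 mm wide, wall 4 mm. 0.1 to 0.22 kg. Origin: centre of its underside (z up). Round, so any yaw will do. Grip across the outside, about 33 mm up.
- vase: Bud vase of the same grey: 110 mm high, foot 44 mm, round belly 62 mm wide at 30 mm height, narrow straight neck 26 mm wide from 72 to 98 mm, lip 34 mm. 0.17 to 0.33 kg. Origin: centre of its underside (z up). Round, so any yaw will do. Grip by the neck, about 86 mm up.
- owl: Small sitting owl figurine of the same grey: 72 mm high (80 mm to its ear tips), round body 47 mm wide up to 36 mm height, head 42 mm wide. 0.08 to 0.17 kg. Origin: centre of its underside (z up). Round, so any yaw will do. Grip across the body, about 34 mm up.
- bat_tumbler: The square brown hardboard bat (80 x 80 mm, 6 mm thick, fixed on the drying rack) on which the tumbler stands at the start. All four bats look alike and do not move. Origin: centre of its underside, which is 40 mm above the table.
- bat_bowl: The square brown hardboard bat (80 x 80 mm, 6 mm thick, fixed on the drying rack) on which the tea bowl stands at the start. All four bats look alike and do not move. Origin: centre of its underside, which is 40 mm above the table.
- bat_vase: The square brown hardboard bat (80 x 80 mm, 6 mm thick, fixed on the drying rack) on which the bud vase stands at the start. All four bats look alike and do not move. Origin: centre of its underside, which is 40 mm above the table.
- bat_owl: The square brown hardboard bat (80 x 80 mm, 6 mm thick, fixed on the drying rack) on which the owl stands at the start. All four bats look alike and do not move. Origin: centre of its underside, which is 40 mm above the table.
- rack: Low slatted wooden drying rack, fixed, 135 x 385 mm, near or far row. Carries the four bats in a row along its y axis (roughly the robot's left; turned up to 0.12 rad), centres at x = 0, y = 132, 44, -44, -132 mm. Origin: centre of its underside, on the table. Pieces start with undersides 46 mm up, 88 mm apart: little room between neighbours, ample room for fingers before and behind the row.
- kiln_shelf: Pale kiln shelf, 135 x 385 mm, on four posts, fixed, the other row; top 54 mm up. On it, fixed, a row of four round reddish clay cookies, 80 mm wide, 8 mm thick, tops 62 mm above the table, bare at the start, centres at x = 0, y = 132, 44, -44, -132 mm. Origin: centre of the underside, on the table; y runs along the row, roughly to the robot's left (turned up to 0.12 rad).

How it is judged:
By the outcome, as a careful person would: the job done as asked, in the order asked, and still so for the second after the job is handed in, with the robot touching nothing.
It also fails if it takes over 120 s, if anything falls off the work surface, if the arm or the gripper's body presses on something with over 40 N, if the wrist force passes 120 N, or if a joint passes its speed limit or range.

## Working session

There is one attempt and no reset: what is moved stays moved. The work goes in short steps, Python scripts to look and compute and a shell command to move; the robot and the scene stay as the last step left them, time stands still between calls to the robot, and variables do not carry over. Pictures are saved under pics/ and viewed, at most 14 in all, crops included, and the job is handed in when it is done.

```bash
ls; mkdir -p pics; python3 - <<'E'
from workcell import *
import cv2,numpy as np
o=telemetry.get_obs()
print({k:np.round(v,4).tolist() for k,v in o.items()}, bot.tcp_to_tips)
for c in("side","top"):
    im=camera(c);cv2.imwrite(f"pics/{c}0.png",im[...,::-1]);p=camera_params(c);print(c,p)
for t in("tumbler","bowl","vase","owl","rack","kiln_shelf"):
    for c in("top","side"):
        print(t,c,[(np.round(d["at"],4).tolist(),round(d["conf"],2)) for d in spot_point(t,c)[:4]])
E
```

```text
pics
{'clock': 0.0, 'joint_pos': [1.286, 0.2414, 0.0037, 1.3352, 0.0, 1.5708], 'joint_vel': [0.0017, 0.001, 0.0009, -0.0019, 0.0026, -0.0016], 'tau': [-0.0008, -37.2318, 25.2407, 0.017, -0.0, 0.0], 'eef_pos': [0.1403, 0.4793, 0.2524], 'tool_rot': [0.1419, 0.9899, -0.001, -0.0002], 'ft_force': [-0.2357, -1.2669, 0.6909], 'ft_torque': [0.0015, 0.0416, -0.0155], 'grasp_force': 0.0, 'grip_width': 0.0851} 0.022
side {'camera_matrix': array([[535.16993544,   0.        , 325.22335955],
       [  0.        , 535.16993544, 238.83553868],
       [  0.        ,   0.        ,   1.        ]]), 'k1': -0.011090893597118956, 'eye': array([0.51053155, 0.44467618, 0.53997333]), 'attitude': array([-0.04802847,  0.92523258, -0.37524242,  0.02882823])}
top {'camera_matrix': array([[519.42045335,   0.        , 316.50162966],
       [  0.        , 519.42045335, 237.80819412],
       [  0.        ,   0.        ,   1.        ]]), 'k1': -0.07294346372970684, 'eye': array([ 0.42784311, -0.00479259,  0.70667988]), 'attitude': array([-0.69940068,  0.70790796, -0.06576441,  0.07334878])}
tumbler top [([0.4605, 0.0375, 0.0467], 0.84)]
tumbler side [([0.4626, 0.0396, 0.0478], 0.63)]
bowl top [([0.4708, 0.1284, 0.0464], 0.57)]
bowl side []
vase top [([0.4497, -0.1445, 0.0444], 0.66)]
vase side [([0.4502, -0.1419, 0.043], 0.6)]
owl top [([0.4529, -0.0472, 0.0465], 0.95)]
owl side []
rack top [([0.4574, -0.0026, 0.0027], 0.83)]
rack side []
kiln_shelf top [([0.6502, -0.0765, 0.004], 0.71), ([0.453, -0.0462, 0.0484], 0.55), ([0.4724, 0.1298, 0.0472], 0.26)]
kiln_shelf side [([0.6506, -0.0786, -0.0015], 0.75)]
```

View pics/top0.png

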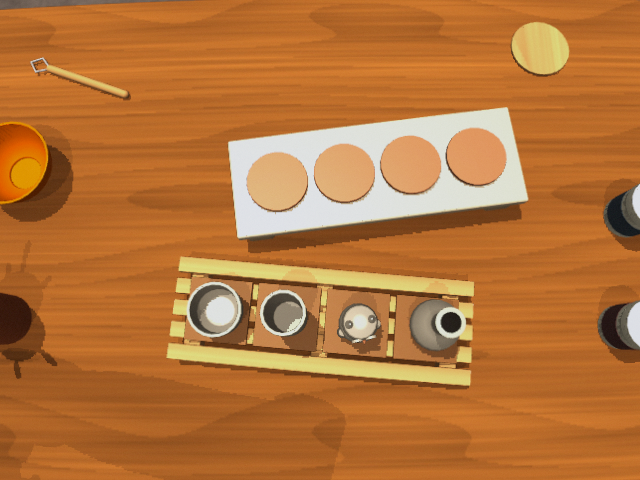

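View pics/side0.png

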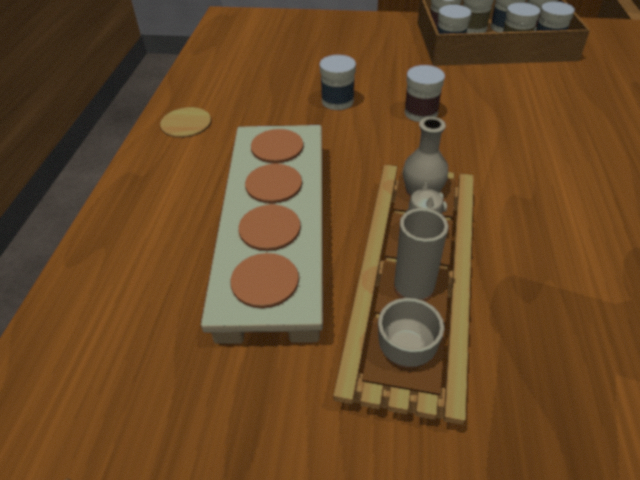

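The row from left to right is bowl (215,310), tumbler (284,314), owl (358,322), vase (450,322). The bare cookies are at about (277,181), (344,173), (410,164) and (476,156). I'll refine these positions by fitting silhouettes.

```bash
cat > h.py <<'E'
from workcell import *
import cv2,numpy as np
from scipy.spatial.transform import Rotation as R
from scipy.optimize import minimize
PROF={"tumbler":[(24,0),(25,105)],"bowl":[(21,0),(31,17),(33,48)],
"vase":[(22,0),(29,15),(31,30),(28,45),(20,60),(13,72),(13,98),(17,110)],
"owl":[(23.5,0),(23.5,36),(21,45),(21,60),(14,72)],"cookie":[(40,-8),(40,0)]}
A=np.linspace(0,2*np.pi,48)
def proj(P,c):
    p=camera_params(c);q=(np.asarray(P)-p["eye"])@R.from_quat(p["attitude"]).as_matrix()
    s=q[:,:2]/q[:,2:];s=s*(1+p["k1"]*(s**2).sum(1,keepdims=True));K=p["camera_matrix"]
    return s*K[0,0]+K[:2,2]
def pixray(uv,c,z):
    p=camera_params(c);K=p["camera_matrix"]
    s=cv2.undistortPoints(np.array([[uv]],float),K,np.array([p["k1"],0,0,0.]))[0,0]
    d=R.from_quat(p["attitude"]).apply([*s,1]);return p["eye"]+d*(z-p["eye"][2])/d[2]
def sil(n,x,y,z,c):
    m=np.zeros((480,640),np.uint8);rings=[]
    for r,h in PROF[n]:
        rings.append(proj(np.c_[x+r/1e3*np.cos(A),y+r/1e3*np.sin(A),0*A+z+h/1e3],c))
    for a,b in zip(rings,rings[1:]):
        cv2.fillConvexPoly(m,np.int32(np.round(cv2.convexHull(np.float32(np.r_[a,b]))*16)),1,shift=4)
    return m>0
def fit(n,xy,z,masks):
    def cost(v): return sum(1-(s&m).sum()/(s|m).sum() for c,m in masks.items() for s in[sil(n,*v,z,c)])
    r=minimize(cost,xy,method="Nelder-Mead",options=dict(initial_simplex=np.array(xy)+[[0,0],[.008,0],[0,.008]],xatol=2e-4,fatol=1e-4))
    return r.x,r.fun
E
python3 - <<'E'
from h import *
print("toolaxes",R.from_quat(telemetry.get_obs()["tool_rot"]).as_matrix().round(3).tolist())
G={"tumbler":(.461,.038),"bowl":(.471,.128),"vase":(.45,-.143),"owl":(.453,-.047)}
ims={c:camera(c) for c in("top","side")}
for n,g in G.items():
    for c in("top","side"):
        d=cut_out(n,c)
        if d:
            m=d[0]["pixels"];x,f=fit(n,g,.046,{c:m});print(n,c,round(d[0]["conf"],2),m.sum(),x.round(4),round(f,3))
P=[]
for c,px in(("top",[(277,181),(344,173),(410,164),(476,156)]),("side",[(265,280),(270,227),(274,183),(277,146)])):
    hsv=cv2.cvtColor(ims[c],cv2.COLOR_RGB2HSV)
    for u in px:
        g=pixray(u,c,.062)[:2]
        near=np.zeros((480,640),np.uint8);cv2.fillConvexPoly(near,np.int32(proj(np.c_[g[0]+.044*np.cos(A),g[1]+.044*np.sin(A),0*A+.062],c)),1)
        m=(hsv[...,1]>90)&(near>0)
        x,f=fit("cookie",g,.062,{c:m});print("cookie",c,g.round(4),x.round(4),round(f,3))
E
```

```text
toolaxes [[-0.96, 0.281, 0.0], [0.281, 0.96, 0.0], [-0.0, 0.0, -1.0]]
tumbler top 0.91 1746 [0.4586 0.0378] 0.079
tumbler side 0.76 3817 [0.4596 0.0348] 0.079
bowl top 0.61 2378 [0.4658 0.1236] 0.089
bowl side 0.81 3667 [0.4674 0.1239] 0.033
vase top 0.9 2181 [ 0.446  -0.1388] 0.07
vase side 0.87 2355 [ 0.4462 -0.1424] 0.145
owl top 0.69 1365 [ 0.4488 -0.047 ] 0.061
owl side 0.79 705 [ 0.4429 -0.0999] 0.649
cookie top [0.6324 0.0519] [0.6335 0.0527] 0.059
cookie top [ 0.642  -0.0352] [ 0.6432 -0.0348] 0.057
cookie top [ 0.6532 -0.1216] [ 0.6541 -0.1229] 0.06
cookie top [ 0.6634 -0.2093] [ 0.6648 -0.2098] 0.065
cookie side [0.6325 0.0564] [0.6354 0.0501] 0.081
cookie side [ 0.6427 -0.0309] [ 0.6459 -0.0372] 0.096
cookie side [ 0.6531 -0.1175] [ 0.6563 -0.123 ] 0.098
cookie side [ 0.6639 -0.2033] [ 0.6659 -0.2089] 0.112
```

```bash
cat >> h.py <<'E'
def togo(x,y,z,th):
    o=telemetry.get_obs();M=R.from_quat(o["tool_rot"]).as_matrix();p=np.array(o["eef_pos"])
    t0=np.arctan2(M[1,1],M[0,1]);dt=(th-t0+np.pi)%(2*np.pi)-np.pi
    print("t",round(o["clock"],2),"pos",p.round(4),"shift",(M.T@(np.array([x,y,z])-p)/.15).round(3),"turn",round(-dt/np.pi,4),"tilt",M[:,2].round(3),"w",round(o["grip_width"],4),"F",np.round(o["ft_force"],1))
E
python3 -m creep '0.6 -1 -1 0 0.434;0.6 -1 -1 0 0.434;0.6 -1 -1 0 0.434;0.6 -1 -1 0 0.434;0.6 -1 -1 0 0.434;0.6 -1 -1 0 0.434;0.6 -1 -1 0 0.434;0.6 -1 -1 0 0.434;0.6 -1 -1 0 0.434'
python3 -c "from h import *;togo(.446,-.140,.215,-.078)"
```

```text
clock: 2.33
eef_pos: [0.2423, 0.2937, 0.2534]
tool_rot: [0.734, 0.679, 0.0, -0.0]
ft_force: [0.1, 0.3, 0.1]
grip_width: 0.0514
grasp_force: 0.0
t 2.33 pos [0.2423 0.2937 0.2534] shift [-2.779  1.576  0.256] turn 0.0004 tilt [ 0.  0. -1.] w 0.0514 F [0.1 0.3 0.1]
```

```bash
for i in 1 2; do :; done
python3 -m creep '0.6 -1 0.6 0 0;0.6 -1 0.6 0 0;0.6 -1 0.6 0 0;0.6 -1 0.6 0 0' >/dev/null
python3 -m creep '0.6 -1 0.6 0 0;0.6 -1 0.6 0 0;0.6 -1 0.6 0 0;0.6 -1 0.6 0 0' >/dev/null
python3 -m creep '0.6 -0.779 0.376 0 0;0.6 -0.779 0.376 0 0;0.6 -0.779 0.376 0 0;0.6 -0.779 0.376 0.25 0;0.6 -0.779 0.376 0.25 0;0.6 -0.779 0.376 0.25 0'
python3 -c "
from h import *
togo(.446,-.140,.135,-.078)
cv2.imwrite('pics/a.png',camera('side')[...,::-1])"
```

```text
clock: 4.08
eef_pos: [0.4459, -0.1386, 0.2167]
tool_rot: [0.733, 0.68, 0.0, 0.0]
ft_force: [-0.1, -0.7, 0.8]
grip_width: 0.0515
grasp_force: 0.0
t 4.08 pos [ 0.4459 -0.1386  0.2167] shift [-0.009  0.001  0.545] turn 0.001 tilt [ 0.  0. -1.] w 0.0515 F [-0.1 -0.7  0.8]
```

View pics/a.png

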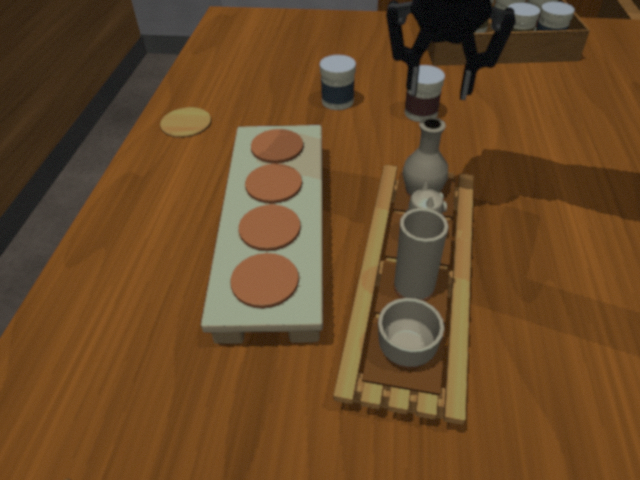

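```bash
python3 -m creep '0.6 -0.009 0 0.15 0;0.6 -0.009 0 0.3 0;0.6 -0.009 0 0.42 0;0.6 -0.009 0 0.5 0;0.6 -0.009 0 0.54 0;0.6 -0.009 0 0.54 0'
python3 -m creep '0.2 0 0 0 0;0 0 0 0 0;0 0 0 0 0;0 0 0 0 0;0 0 0 0 0;0 0 0 0 0'
python3 -c "
from h import *
togo(.446,-.140,.135,-.078)
cv2.imwrite('pics/b.png',camera('side')[80:230,330:530,::-1].repeat(3,0).repeat(3,1))"
```

```text
clock: 4.88
eef_pos: [0.4458, -0.1414, 0.1351]
tool_rot: [0.734, 0.679, 0.0, 0.0]
ft_force: [0.6, 0.1, 0.2]
grip_width: 0.0511
grasp_force: 0.0
clock: 5.62
eef_pos: [0.4465, -0.1417, 0.1357]
tool_rot: [0.734, 0.679, 0.001, 0.001]
ft_force: [1.2, 0.6, 5.0]
grip_width: 0.0274
grasp_force: 54.3
t 5.62 pos [ 0.4465 -0.1417  0.1357] shift [ 0.011 -0.004  0.005] turn 0.0002 tilt [ 0.002 -0.001 -1.   ] w 0.0274 F [1.2 0.6 5. ]
```

View pics/b.png

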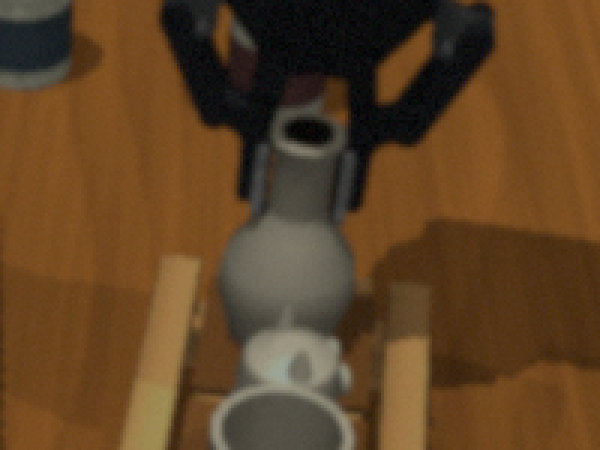

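Vase gripped by its neck: fingers on both sides at about (255,175) and (345,175) in the crop. I'll lift it and carry it over.

```bash
python3 -m creep '0 0 0 -0.06 0;0 0 0 -0.2 0;0 0 0 -0.35 0;0 0 0 -0.45 0;0 0 0.15 -0.45 0;0 0 0.4 -0.45 0;0 0 0.65 -0.45 0;0 0 0.8 -0.45 0;0 0 0.85 -0.45 0'
python3 -c "
from h import *
togo(.665,-.210,.2,.119)"
```

```text
clock: 6.8
eef_pos: [0.5728, -0.1512, 0.2009]
tool_rot: [0.734, 0.679, -0.001, -0.001]
ft_force: [-0.3, -0.1, -3.3]
grip_width: 0.0278
grasp_force: 56.0
t 6.8 pos [ 0.5728 -0.1512  0.2009] shift [-0.344  0.643  0.004] turn -0.0624 tilt [-0.003  0.001 -1.   ] w 0.0278 F [-0.3 -0.1 -3.3]
```

```bash
python3 -m creep '0 -0.1 0.15 0 -0.02;0 -0.2 0.35 0 -0.04;0 -0.3 0.55 0 -0.0624;0 -0.344 0.643 0 -0.0624;0 -0.344 0.643 0 -0.0624;0 -0.344 0.643 0 -0.0624'
python3 -c "
from h import *
togo(.665,-.210,.152,.119)
for c in('top','side'):
    camera(c);m=cut_out('vase',c)
    if m: x,f=fit('vase',(.665,-.21),.111,{c:m[0]['pixels']});print(c,x,f,m[0]['pixels'].sum())
"
```

```text
clock: 7.55
eef_pos: [0.6637, -0.2099, 0.2018]
tool_rot: [0.664, 0.748, -0.0, -0.001]
ft_force: [-0.0, 0.5, -3.2]
grip_width: 0.0279
grasp_force: 56.3
t 7.55 pos [ 0.6637 -0.2099  0.2018] shift [-0.002  0.009  0.332] turn -0.0002 tilt [-0.002  0.001 -1.   ] w 0.0279 F [-0.   0.5 -3.2]
top [ 0.6612343  -0.20636638] 0.2730886850152905 2389
side [ 0.66445767 -0.21037464] 0.05721668512366185 2559
```

Good (side fit agrees). Now I'll lower it slowly to just above contact.

```bash
python3 -m creep '0 0 0.006 0.1 0;0 0 0.006 0.2 0;0 0 0.006 0.26 0;0 0 0.006 0.29 0;0 0 0.006 0.305 0;0 0 0.006 0.305 0;0 0 0.006 0.305 0'
python3 -m creep '0 0 0 0.008 0;0 0 0 0.008 0;0 0 0 0.016 0;0 0 0 0.016 0'
python3 -c "
from h import *
togo(.665,-.210,.152,.119)
cv2.imwrite('pics/c.png',camera('side')[60:210,200:400,::-1].repeat(3,0).repeat(3,1))"
```

```text
clock: 8.62
eef_pos: [0.6661, -0.2103, 0.1572]
tool_rot: [0.664, 0.748, 0.0, 0.001]
ft_force: [0.2, 0.6, -3.5]
grip_width: 0.0277
grasp_force: 56.3
clock: 9.12
eef_pos: [0.6657, -0.2101, 0.154]
tool_rot: [0.664, 0.748, -0.0, -0.0]
ft_force: [-0.0, -0.6, -1.8]
grip_width: 0.0276
grasp_force: 56.3
t 9.12 pos [ 0.6657 -0.2101  0.154 ] shift [ 0.001 -0.005  0.013] turn -0.0001 tilt [-0.  0. -1.] w 0.0276 F [-0.  -0.6 -1.8]
```

View pics/c.png

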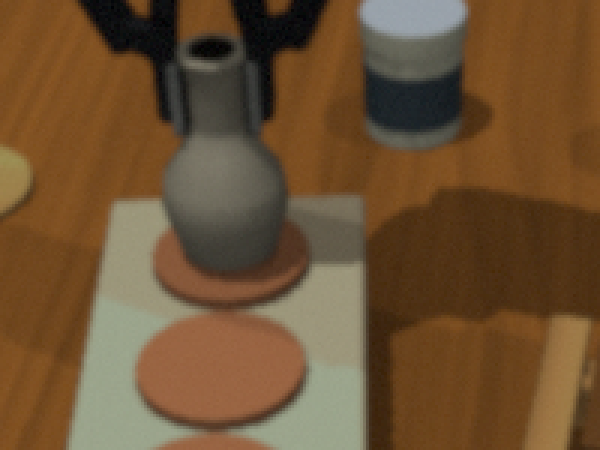

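The vase is over the far cookie, with its foot at about (228,262) in the crop, and the load on the wrist is starting to drop. I'll press down a little more.

```bash
python3 -m creep '0 0 0 0.006 0;0 0 0 0.006 0;0 0 0 0.006 0'; python3 -m creep '0 0 0 0.006 0;0 0 0 0.006 0;0 0 0 0.006 0'
```

```text
clock: 9.55
eef_pos: [0.6658, -0.2102, 0.1533]
tool_rot: [0.664, 0.748, -0.0, 0.0]
ft_force: [-0.5, 0.8, -3.5]
grip_width: 0.0279
grasp_force: 56.3
clock: 9.93
eef_pos: [0.6658, -0.2102, 0.1523]
tool_rot: [0.664, 0.748, -0.0, -0.0]
ft_force: [0.2, 0.9, -3.7]
grip_width: 0.0279
grasp_force: 56.3
```

```bash
for k in 1; do python3 -m creep '0 0 0 0.006 0;0 0 0 0.006 0;0 0 0 0.006 0'|grep -E "eef|ft"; python3 -m creep '0 0 0 0.006 0;0 0 0 0.006 0;0 0 0 0.006 0'|grep -E "eef|ft";done
```

```text
eef_pos: [0.666, -0.2102, 0.1519]
ft_force: [1.1, 0.1, -1.4]
eef_pos: [0.6661, -0.2102, 0.1518]
ft_force: [-1.9, 0.9, 5.0]
```

```bash
python3 -m creep '0.4 0 0 0 0;0.6 0 0 0 0;0.6 0 0 0 0;0.6 0 0 0 0;0.6 0 0 0 0'
python3 -m creep '0.6 0 0 -0.1 0;0.6 0 0 -0.3 0;0.6 0 0 -0.6 0;0.6 0 0 -0.6 0;0.6 0 0 -0.6 0'
python3 -c "
from h import *
for c in('top','side'):
    camera(c);m=cut_out('vase',c)
    if m: x,f=fit('vase',(.665,-.21),.062,{c:m[0]['pixels']});print(c,x,f,m[0]['pixels'].sum())
togo(.449,-.047,.083,-.078)
"
```

```text
clock: 11.3
eef_pos: [0.6658, -0.2102, 0.1504]
tool_rot: [0.664, 0.748, -0.0, -0.0]
ft_force: [0.8, -0.2, 0.3]
grip_width: 0.0512
grasp_force: 0.0
clock: 11.92
eef_pos: [0.666, -0.2102, 0.2414]
tool_rot: [0.664, 0.748, 0.0, 0.001]
ft_force: [0.7, 0.3, -0.5]
grip_width: 0.051
grasp_force: 0.0
top [ 0.66358492 -0.20757446] 0.06439809732894253 2565
side [ 0.66570984 -0.20864215] 0.07759336099585057 2223
t 12.12 pos [ 0.6652 -0.2099  0.239 ] shift [ 1.248 -1.3    1.045] turn 0.0626 tilt [-0.003  0.001 -1.   ] w 0.051 F [-0.2 -0.  -0.5]
```

```bash
python3 -m creep '0.8 0.624 -0.65 0 0.0626;0.8 0.624 -0.65 0 0.0626;0.8 0.624 -0.65 0 0.0626;0.8 0.624 -0.65 0 0.0626' |head -1
python3 -c "
from h import *
togo(.449,-.047,.18,-.078)"
```

```text
clock: 12.62
t 12.62 pos [ 0.558  -0.1285  0.241 ] shift [ 0.486 -0.767  0.406] turn 0.0002 tilt [ 0.001 -0.    -1.   ] w 0.0681 F [ 0.7 -0.4  1.3]
```

```bash
python3 -m creep '0.8 0.486 -0.767 0 0;0.8 0.486 -0.767 0.1 0;0.8 0.486 -0.767 0.406 0;0.8 0.486 -0.767 0.406 0;0.8 0.486 -0.767 0.406 0;0.8 0.486 -0.767 0.406 0' |head -1
python3 -c "
from h import *
togo(.449,-.047,.083,-.078)
cv2.imwrite('pics/d.png',camera('side')[60:260,330:530,::-1].repeat(3,0).repeat(3,1))"
```

```text
clock: 13.38
t 13.38 pos [ 0.452  -0.048   0.1817] shift [ 0.005 -0.024  0.658] turn -0.0003 tilt [ 0.005 -0.001 -1.   ] w 0.0683 F [ 0.   0.8 -0.1]
```

View pics/d.png

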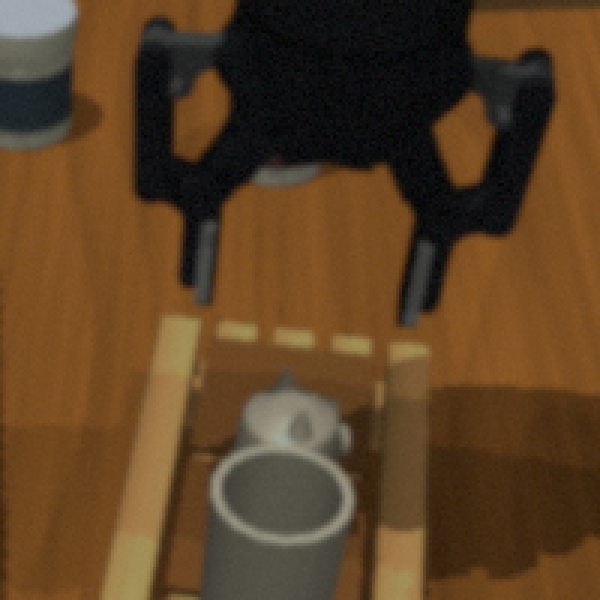

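```bash
python3 -c "
import cv2
a=cv2.imread('pics/top0.png')[285:365,320:400];b=cv2.imread('pics/side0.png')[180:230,400:450]
cv2.imwrite('pics/e.png',cv2.hconcat([cv2.resize(a,(400,400),interpolation=2),cv2.resize(b,(400,400),interpolation=2)]))"
```

```text
(no output)
```

View pics/e.png

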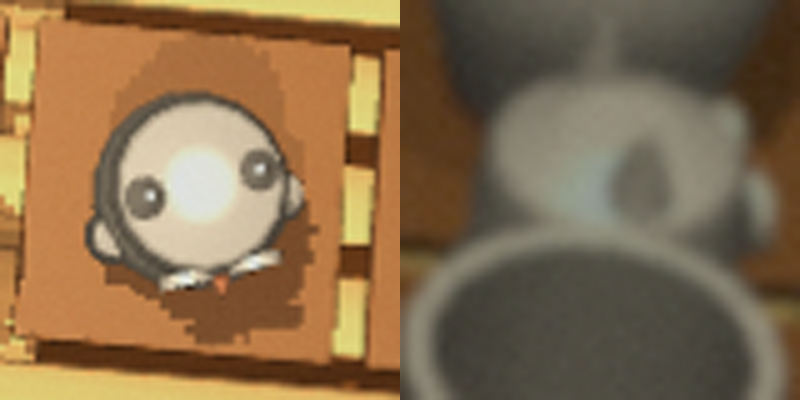

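The owl faces the robot: eyes and beak are at head height, wings on its sides. The pads will close on the round body below the eyes, so I'll grip slightly lower.

```bash
python3 -m creep '0.8 0.005 -0.018 0.15 0;0.8 0.005 -0.018 0.3 0;0.8 0.005 -0.018 0.45 0;0.8 0.005 -0.018 0.57 0;0.8 0.005 -0.018 0.64 0;0.8 0.005 -0.018 0.67 0;0.8 0.005 -0.018 0.67 0'
python3 -m creep '0.6 0 0 0 0;0.4 0 0 0 0;0.4 0 0 0 0;0.4 0 0 0 0;0.4 0 0 0 0;0 0 0 0 0;0 0 0 0 0;0 0 0 0 0'
python3 -c "
from h import *
togo(.449,-.047,.083,-.078)"
```

```text
clock: 14.3
eef_pos: [0.4468, -0.0463, 0.0795]
tool_rot: [0.734, 0.679, 0.0, 0.0]
ft_force: [-0.1, -0.2, 0.6]
grip_width: 0.0681
grasp_force: 0.0
clock: 15.3
eef_pos: [0.4474, -0.0463, 0.0805]
tool_rot: [0.734, 0.679, 0.001, 0.001]
ft_force: [-0.5, 0.4, 5.8]
grip_width: 0.045
grasp_force: 61.3
t 15.3 pos [ 0.4474 -0.0463  0.0805] shift [-0.004  0.011 -0.017] turn -0.0 tilt [ 0.003 -0.    -1.   ] w 0.045 F [-0.5  0.4  5.8]
```

```bash
python3 -m creep '0 0 0 -0.06 0;0 0 0 -0.2 0;0 0 0 -0.35 0;0 0 0 -0.45 0;0 0 0.15 -0.45 0;0 0 0.4 -0.45 0;0 0 0.65 -0.45 0;0 0 0.8 -0.45 0;0 0 0.85 -0.45 0'
python3 -c "
from h import *
togo(.6545,-.123,.148,.119)"
```

```text
clock: 16.42
eef_pos: [0.5742, -0.0561, 0.1466]
tool_rot: [0.734, 0.679, -0.0, -0.0]
ft_force: [0.3, 0.2, -0.4]
grip_width: 0.0448
grasp_force: 61.5
t 16.43 pos [ 0.5742 -0.0561  0.1466] shift [-0.403  0.569 -0.01 ] turn -0.0627 tilt [-0.  0. -1.] w 0.0448 F [ 0.3  0.2 -0.4]
```

```bash
python3 -m creep '0 -0.1 0.15 0 -0.02;0 -0.2 0.3 0 -0.04;0 -0.3 0.45 0 -0.0627;0 -0.403 0.569 0 -0.0627;0 -0.403 0.569 0 -0.0627;0 -0.403 0.569 0 -0.0627'
python3 -c "
from h import *
togo(.6545,-.123,.0965,.119)
for c in('top','side'):
    im=camera(c);m=cut_out('owl',c)
    if m: x,f=fit('owl',(.6545,-.123),.114,{c:m[0]['pixels']});print(c,x,f,m[0]['pixels'].sum())
cv2.imwrite('pics/f.png',im[60:260,180:380,::-1].repeat(3,0).repeat(3,1))
"
```

```text
clock: 17.18
eef_pos: [0.6526, -0.1225, 0.1465]
tool_rot: [0.664, 0.748, -0.0, -0.001]
ft_force: [0.8, -0.6, -1.1]
grip_width: 0.045
grasp_force: 61.6
t 17.18 pos [ 0.6526 -0.1225  0.1465] shift [-0.005  0.013  0.333] turn -0.0 tilt [-0.002  0.001 -1.   ] w 0.045 F [ 0.8 -0.6 -1.1]
top [ 0.64242284 -0.10064331] 0.6689965052421367 663
side [ 0.65293082 -0.1247415 ] 0.13192488262910795 1852
```

View pics/f.png

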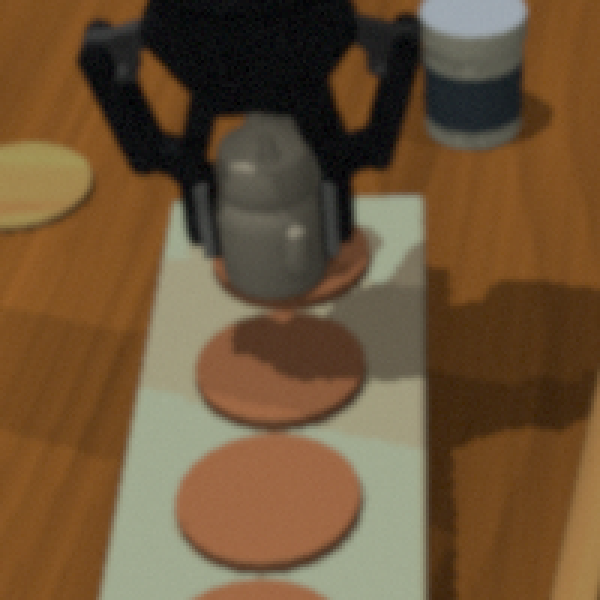

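The owl is held upright over the third cookie, with the pads at about (205,215) and (335,215). I'll lower it.

```bash
python3 -m creep '0 0.003 0.01 0.1 0;0 0.003 0.01 0.2 0;0 0.003 0.01 0.26 0;0 0.003 0.01 0.29 0;0 0.003 0.01 0.313 0;0 0.003 0.01 0.313 0;0 0.003 0.01 0.313 0;0 0.003 0.01 0.313 0'|grep -E "eef|ft"
python3 -m creep '0 0 0 0.007 0;0 0 0 0.007 0;0 0 0 0.007 0'|grep -E "eef|ft"
python3 -m creep '0 0 0 0.005 0;0 0 0 0.005 0;0 0 0 0.005 0'|grep -E "eef|ft"
```

```text
eef_pos: [0.6555, -0.1224, 0.1002]
ft_force: [-0.3, -0.2, -0.3]
eef_pos: [0.6552, -0.1224, 0.0986]
ft_force: [1.0, -0.3, -1.3]
eef_pos: [0.6552, -0.1224, 0.0978]
ft_force: [-0.1, 0.2, -1.5]
```

```bash
python3 -m creep '0 0 0 0.006 0;0 0 0 0.006 0;0 0 0 0.006 0'|grep -E "eef|ft"
python3 -m creep '0 0 0 0.004 0;0 0 0 0.004 0;0 0 0 0.004 0'|grep -E "eef|ft"
```

```text
eef_pos: [0.6552, -0.1224, 0.097]
ft_force: [-0.3, 0.2, -0.7]
eef_pos: [0.6553, -0.1224, 0.0966]
ft_force: [-0.1, 0.3, 0.6]
```

```bash
python3 -m creep '0 0 0 0.004 0;0 0 0 0.004 0;0 0 0 0.004 0'|grep -E "eef|ft"
python3 -m creep '0.55 0 0 0 0;0.7 0 0 0 0;0.8 0 0 0 0;0.8 0 0 0 0;0.8 0 0 0 0;0.8 0 0 0 0'
python3 -m creep '0.8 0 0 -0.1 0;0.8 0 0 -0.3 0;0.8 0 0 -0.6 0;0.8 0 0 -0.9 0;0.8 0 0 -0.9 0;0.8 0 0 -0.9 0'|head -2
python3 -c "
from h import *
for c in('top','side'):
    camera(c);m=cut_out('owl',c)
    if m: x,f=fit('owl',(.6545,-.123),.062,{c:m[0]['pixels']});print(c,x,f,m[0]['pixels'].sum())
togo(.459,.0365,.22,-.078)
"
```

```text
eef_pos: [0.6553, -0.1224, 0.0966]
ft_force: [-3.1, 0.2, 5.1]
clock: 21.0
eef_pos: [0.6552, -0.1224, 0.0958]
tool_rot: [0.664, 0.748, -0.0, 0.0]
ft_force: [-0.4, 0.6, -0.8]
grip_width: 0.0683
grasp_force: 0.0
clock: 21.75
eef_pos: [0.6552, -0.1224, 0.2315]
top [ 0.65332821 -0.12427117] 0.1035903472630959 1524
side [ 0.65578325 -0.12704918] 0.052631578947368474 1832
t 21.95 pos [ 0.6544 -0.1222  0.2292] shift [ 1.205 -1.168  0.066] turn 0.0627 tilt [-0.003  0.001 -1.   ] w 0.0682 F [-0.3 -0.  -0.1]
```

```bash
python3 -m creep '0.8 0.602 -0.584 0 0.0627;0.8 0.602 -0.584 0 0.0627;0.8 0.602 -0.584 0 0.0627;0.8 0.602 -0.584 0 0.0627' |head -1
python3 -c "
from h import *
togo(.459,.0365,.2,-.078)"
```

```text
clock: 22.45
t 22.45 pos [ 0.5577 -0.043   0.2308] shift [ 0.477 -0.697  0.205] turn 0.0002 tilt [ 0. -0. -1.] w 0.0683 F [-0.3  0.8  0.1]
```

```bash
python3 -m creep '0.8 0.477 -0.697 0 0;0.8 0.477 -0.697 0 0;0.8 0.477 -0.697 0 0;0.8 0.477 -0.697 0.13 0;0.8 0.477 -0.697 0.13 0;0.8 0.477 -0.697 0.13 0;0.8 0.477 -0.697 0.13 0' |head -1
python3 -c "
from h import *
togo(.459,.0365,.119,-.078)"
```

```text
clock: 23.32
t 23.32 pos [0.4599 0.036  0.2119] shift [ 0.003 -0.007  0.619] turn -0.0003 tilt [ 0.001  0.    -1.   ] w 0.0683 F [-0.5 -0.3 -0.9]
```

```bash
python3 -m creep '0.8 0.003 -0.005 0.15 0;0.8 0.003 -0.005 0.3 0;0.8 0.003 -0.005 0.45 0;0.8 0.003 -0.005 0.55 0;0.8 0.003 -0.005 0.61 0;0.8 0.003 -0.005 0.61 0;0.8 0.003 -0.005 0.61 0'
python3 -m creep '0.6 0 0 0 0;0.5 0 0 0 0;0.5 0 0 0 0;0.5 0 0 0 0;0.5 0 0 0 0;0 0 0 0 0;0 0 0 0 0;0 0 0 0 0'
python3 -m creep '0 0 0 -0.06 0;0 0 0 -0.2 0;0 0 0 -0.35 0;0 0 0 -0.45 0;0 0 0.15 -0.45 0;0 0 0.4 -0.45 0;0 0 0.65 -0.45 0;0 0 0.75 -0.45 0;0 0 0.75 -0.45 0'
python3 -c "
from h import *
togo(.644,-.036,.187,.119)"
```

```text
clock: 24.2
eef_pos: [0.4588, 0.0369, 0.1205]
tool_rot: [0.734, 0.679, 0.001, 0.0]
ft_force: [-0.6, 0.9, -0.1]
grip_width: 0.0682
grasp_force: 0.0
clock: 25.2
eef_pos: [0.4591, 0.037, 0.1209]
tool_rot: [0.734, 0.679, 0.001, 0.001]
ft_force: [1.1, -0.8, 5.5]
grip_width: 0.0483
grasp_force: 61.2
clock: 26.32
eef_pos: [0.5703, 0.028, 0.1863]
tool_rot: [0.734, 0.679, -0.001, -0.001]
ft_force: [-0.1, -1.1, -2.2]
grip_width: 0.0478
grasp_force: 62.8
t 26.32 pos [0.5703 0.028  0.1863] shift [-0.387  0.523 -0.006] turn -0.0628 tilt [-0.002 -0.    -1.   ] w 0.0478 F [-0.1 -1.1 -2.2]
```

```bash
python3 -m creep '0 -0.1 0.15 0 -0.02;0 -0.2 0.3 0 -0.04;0 -0.3 0.45 0 -0.0628;0 -0.387 0.523 0 -0.0628;0 -0.387 0.523 0 -0.0628;0 -0.387 0.523 0 -0.0628' |head -2
python3 -c "
from h import *
togo(.644,-.036,.137,.119)
for c in('top','side'):
    im=camera(c);m=cut_out('tumbler',c)
    if m: x,f=fit('tumbler',(.644,-.036),.112,{c:m[0]['pixels']});print(c,x,f,m[0]['pixels'].sum())
cv2.imwrite('pics/g.png',im[60:260,180:380,::-1].repeat(3,0).repeat(3,1))
"
```

```text
clock: 27.08
eef_pos: [0.6429, -0.0354, 0.1871]
t 27.07 pos [ 0.6429 -0.0354  0.1871] shift [-0.005  0.007  0.334] turn -0.0 tilt [-0.002  0.001 -1.   ] w 0.0484 F [-0.5  1.4 -2. ]
side [ 0.64387817 -0.03721004] 0.06202290076335881 3933
```

View pics/g.png

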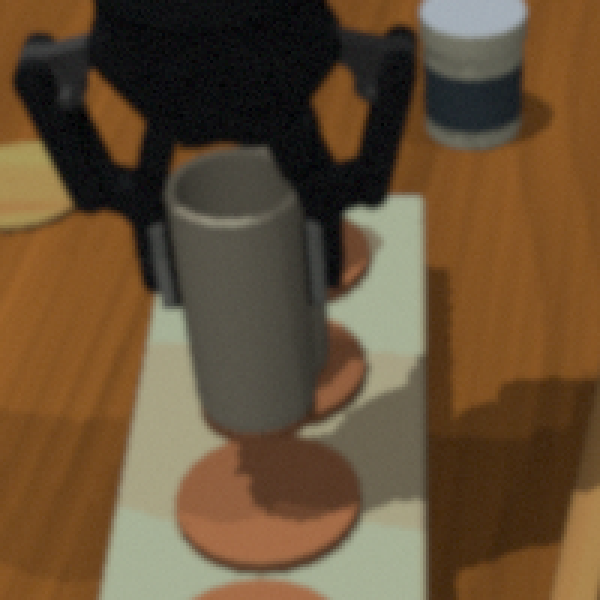

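The tumbler hangs upright over the second cookie, hiding the owl and vase behind it. I'll lower it.

```bash
python3 -m creep '0 0 0.003 0.1 0;0 0 0.003 0.2 0;0 0 0.003 0.26 0;0 0 0.003 0.29 0;0 0 0.003 0.313 0;0 0 0.003 0.313 0;0 0 0.003 0.313 0;0 0 0.003 0.313 0'|grep -E "eef|ft"
python3 -m creep '0 0 0 0.01 0;0 0 0 0.01 0;0 0 0 0.01 0'|grep -E "eef|ft"
python3 -m creep '0 0 0 0.005 0;0 0 0 0.005 0;0 0 0 0.005 0'|grep -E "eef|ft"
```

```text
eef_pos: [0.6447, -0.0358, 0.1408]
ft_force: [-0.1, 0.4, -2.5]
eef_pos: [0.6444, -0.0358, 0.1388]
ft_force: [0.2, 0.1, -2.8]
eef_pos: [0.6444, -0.0358, 0.1381]
ft_force: [0.2, -0.6, -3.0]
```

```bash
python3 -m creep '0 0 0 0.005 0;0 0 0 0.005 0;0 0 0 0.005 0'|grep -E "eef|ft"
python3 -m creep '0 0 0 0.004 0;0 0 0 0.004 0;0 0 0 0.004 0'|grep -E "eef|ft"
```

```text
eef_pos: [0.6444, -0.0358, 0.1373]
ft_force: [-0.2, 0.0, -3.2]
eef_pos: [0.6445, -0.0359, 0.137]
ft_force: [-0.9, 0.9, -1.0]
```

```bash
python3 -m creep '0 0 0 0.004 0;0 0 0 0.004 0;0 0 0 0.004 0'|grep -E "eef|ft"
python3 -m creep '0.58 0 0 0 0;0.7 0 0 0 0;0.8 0 0 0 0;0.8 0 0 0 0;0.8 0 0 0 0;0.8 0 0 0 0'
python3 -m creep '0.8 0 0 -0.1 0;0.8 0 0 -0.3 0;0.8 0 0 -0.6 0;0.8 0 0 -0.6 0;0.8 0 0 -0.6 0;0.8 0 0 -0.6 0'|head -2
python3 -c "
from h import *
for c in('top','side'):
    camera(c);m=cut_out('tumbler',c)
    if m: x,f=fit('tumbler',(.644,-.036),.062,{c:m[0]['pixels']});print(c,x,f,m[0]['pixels'].sum())
    m=cut_out('bowl',c)
    if m: x,f=fit('bowl',(.4665,.124),.046,{c:m[0]['pixels']});print('bowl',c,x,f,m[0]['pixels'].sum())
togo(.4665,.124,.22,-.078)
"
```

```text
eef_pos: [0.6446, -0.0359, 0.1369]
ft_force: [-1.4, -0.2, 4.4]
clock: 30.9
eef_pos: [0.6444, -0.0358, 0.1361]
tool_rot: [0.664, 0.748, -0.0, -0.0]
ft_force: [0.2, 0.9, -0.5]
grip_width: 0.0685
grasp_force: 0.0
clock: 31.65
eef_pos: [0.6437, -0.0358, 0.225]
side [ 0.64537286 -0.03756155] 0.04670329670329665 3470
bowl side [0.46736751 0.12393859] 0.04199683042789226 3627
t 31.95 pos [ 0.6442 -0.0358  0.2255] shift [ 1.199 -1.05   0.038] turn 0.0628 tilt [-0.001  0.    -1.   ] w 0.0684 F [0.2 0.8 0.2]
```

```bash
python3 -m creep '1 0.6 -0.525 0 0.0628;1 0.6 -0.525 0 0.0628;1 0.6 -0.525 0 0.0628;1 0.6 -0.525 0 0.0628' |head -1
python3 -c "
from h import *
togo(.467,.124,.18,-.078)"
```

```text
clock: 32.45
t 32.45 pos [0.5561 0.0443 0.2267] shift [ 0.484 -0.634  0.31 ] turn 0.0002 tilt [ 0.002 -0.    -1.   ] w 0.0854 F [-0.1  0.  -0. ]
```

```bash
python3 -m creep '1 0.484 -0.634 0 0;1 0.484 -0.634 0.1 0;1 0.484 -0.634 0.3 0;1 0.484 -0.634 0.45 0;1 0.484 -0.634 0.45 0;1 0.484 -0.634 0.45 0;1 0.484 -0.634 0.45 0' |head -1
python3 -c "
from h import *
togo(.467,.124,.082,-.078)"
```

```text
clock: 33.33
t 33.33 pos [0.4677 0.1239 0.1598] shift [-0.    -0.006  0.519] turn -0.0003 tilt [ 0.002  0.001 -1.   ] w 0.085 F [-0.6 -0.3  0.1]
```

```bash
python3 -m creep '1 0 -0.004 0.15 0;1 0 -0.004 0.3 0;1 0 -0.004 0.4 0;1 0 -0.004 0.48 0;1 0 -0.004 0.51 0;1 0 -0.004 0.51 0;1 0 -0.004 0.51 0'
python3 -m creep '0.8 0 0 0 0;0.7 0 0 0 0;0.7 0 0 0 0;0.7 0 0 0 0;0 0 0 0 0;0 0 0 0 0;0 0 0 0 0'
python3 -m creep '0 0 0 -0.06 0;0 0 0 -0.2 0;0 0 0 -0.35 0;0 0 0 -0.45 0;0 0 0.15 -0.45 0;0 0 0.4 -0.45 0;0 0 0.65 -0.45 0;0 0 0.65 -0.45 0;0 0 0.65 -0.45 0'
python3 -c "
from h import *
togo(.634,.052,.15,.119)"
```

```text
clock: 34.2
eef_pos: [0.4663, 0.1242, 0.0828]
tool_rot: [0.734, 0.679, 0.001, 0.0]
ft_force: [0.2, 0.3, -0.5]
grip_width: 0.0853
grasp_force: 0.0
clock: 35.08
eef_pos: [0.4667, 0.1241, 0.0836]
tool_rot: [0.734, 0.679, 0.001, 0.001]
ft_force: [-1.0, -0.1, 6.3]
grip_width: 0.0636
grasp_force: 64.4
clock: 36.2
eef_pos: [0.5619, 0.1163, 0.149]
tool_rot: [0.734, 0.679, -0.001, -0.001]
ft_force: [-0.2, -0.6, -2.2]
grip_width: 0.0636
grasp_force: 66.8
t 36.2 pos [0.5619 0.1163 0.149 ] shift [-0.39   0.513 -0.008] turn -0.0628 tilt [-0.003 -0.    -1.   ] w 0.0636 F [-0.2 -0.6 -2.2]
```

```bash
python3 -m creep '0 -0.05 0.15 0 -0.02;0 -0.1 0.3 0 -0.04;0 -0.2 0.45 0 -0.0628;0 -0.3 0.513 0 -0.0628;0 -0.39 0.513 0 -0.0628;0 -0.39 0.513 0 -0.0628;0 -0.39 0.513 0 -0.0628' |head -2
python3 -c "
from h import *
togo(.634,.052,.0996,.119)
im=camera('side');m=cut_out('bowl','side')
if m: x,f=fit('bowl',(.634,.052),.112,{'side':m[0]['pixels']});print(x,f)
"
```

```text
clock: 37.08
eef_pos: [0.6344, 0.0524, 0.1499]
t 37.08 pos [0.6344 0.0524 0.1499] shift [-0.002 -0.003  0.335] turn 0.0 tilt [-0.  0. -1.] w 0.0637 F [ 1.2  0.  -2.3]
[0.63472374 0.05135819] 0.0727429557216791
```

```bash
python3 -m creep '0 0 0 0.1 0;0 0 0 0.2 0;0 0 0 0.26 0;0 0 0 0.29 0;0 0 0 0.313 0;0 0 0 0.323 0;0 0 0 0.323 0;0 0 0 0.323 0'|grep -E "eef|ft"
python3 -m creep '0 0 0 0.006 0;0 0 0 0.006 0;0 0 0 0.006 0'|grep -E "eef|ft"
python3 -m creep '0 0 0 0.004 0;0 0 0 0.004 0;0 0 0 0.004 0'|grep -E "eef|ft"
```

```text
eef_pos: [0.6354, 0.0521, 0.1016]
ft_force: [-0.0, -0.1, -1.9]
eef_pos: [0.6351, 0.0521, 0.1003]
ft_force: [0.4, 0.2, -2.1]
eef_pos: [0.6352, 0.0521, 0.0997]
ft_force: [0.5, -0.1, -1.2]
```

```bash
python3 -m creep '0 0 0 0.004 0;0 0 0 0.004 0;0 0 0 0.004 0'|grep -E "eef|ft"
python3 -m creep '0 0 0 0.003 0;0 0 0 0.003 0;0 0 0 0.003 0'|grep -E "eef|ft"
```

```text
eef_pos: [0.6352, 0.0521, 0.0997]
ft_force: [-2.5, 0.0, 2.8]
eef_pos: [0.6352, 0.0521, 0.0997]
ft_force: [-4.0, -0.8, 5.9]
```

Contact. I'll release, raise, back away and check all four.

```bash
python3 -m creep '0.76 0 0 0 0;0.88 0 0 0 0;1 0 0 0 0;1 0 0 0 0;1 0 0 0 0;1 0 0 0 0'|tail -3
python3 -m creep '1 0 0 -0.1 0;1 0 0 -0.3 0;1 0 0 -0.6 0;1 0 0 -0.9 0;1 0 0 -0.9 0;1 0 0 -0.9 0'|head -2
python3 -m creep '1 0.6 -1 0 0;1 0.6 -1 0 0;1 0.6 -1 0 0;1 0.6 -1 0 0'|head -2
python3 -m creep '1 0.6 -1 0 0;1 0.6 -1 0 0;1 0.6 -1 0 0;1 0.6 -1 0 0'|head -2
python3 -c "
from h import *
G={'bowl':(.634,.052),'tumbler':(.644,-.036),'owl':(.6545,-.123),'vase':(.665,-.21)}
I=[]
for c in('top','side'):
    im=camera(c);I.append(im)
    for n,g in G.items():
        m=cut_out(n,c)
        if m: x,f=fit(n,g,.062,{c:m[0]['pixels']});print(c,n,x.round(4),(x-g).round(4),round(f,3))
cv2.imwrite('pics/z.png',np.hstack([I[0][80:280,200:560],I[1][80:280,120:420]])[...,::-1])
"
```

```text
ft_force: [-0.3, -0.3, -0.4]
grip_width: 0.0855
grasp_force: 0.0
clock: 41.18
eef_pos: [0.6351, 0.0521, 0.2343]
clock: 41.68
eef_pos: [0.4712, 0.1242, 0.2323]
clock: 42.18
eef_pos: [0.3137, 0.1955, 0.2331]
top bowl [0.634 0.052] [0. 0.] 0.06
top tumbler [ 0.6438 -0.0356] [-0.0002  0.0004] 0.059
top owl [ 0.6549 -0.1243] [ 0.0004 -0.0013] 0.104
top vase [ 0.6637 -0.2076] [-0.0013  0.0024] 0.066
side bowl [0.6347 0.0523] [0.0007 0.0003] 0.039
side tumbler [ 0.6452 -0.0375] [ 0.0012 -0.0015] 0.093
side owl [ 0.6549 -0.1335] [ 0.0004 -0.0105] 0.642
side vase [ 0.666  -0.2135] [ 0.001  -0.0035] 0.253
```

View pics/z.png

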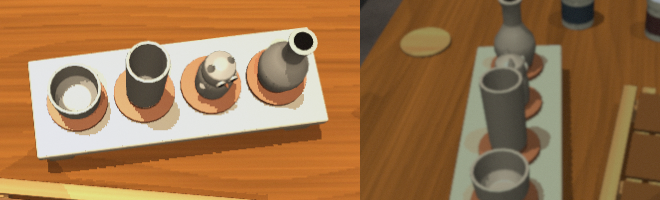

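The final picture shows bowl, tumbler, owl and vase standing upright, left to right at about (75,95), (145,85), (215,80) and (285,65), each centred on its cookie within about 2 mm. The arm is clear of everything.

```bash
python3 -c "
from workcell import *
print(ticket.job_done())"
```

```text
the job is handed in; nothing more can be done
None
```

The job is handed in at about 43 s: bowl, tumbler, owl and vase stand upright on their cookies in the original left-to-right order, each within about 2 mm of centre by the top camera, with the arm clear.

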